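# Find and release the latched key of the recess drawer

### The arm

A 7-joint arm with a two-finger parallel gripper is mounted at the origin on the work surface. World frame = base frame: x ahead of the robot, y to its left, z up, the work surface at z = 0. Lengths are in m, angles in rad, forces in N, time in s.
With the tool pointing down it reaches from about 0.425 to 1.025 m from the base axis. Payload 9.4 kg.
Tool frame: the origin (TCP) lies on the centre line of the jaws, within the pads' length; the fingertips stand 17 mm ahead of it and the grasp point (between the pads) lies 2 mm behind it; z points along the fingers, y is the line along which they close (so a half turn about z gives the same grasp; the last joint's range is limited). The gripper opens to 85 mm and grips with 20 to 120 N. Pads are 22 mm wide; open, the fingers measure 114 mm over their backs; the gripper's body (76 mm by 85 mm) begins 54 mm behind the grasp point. The pads swing forward as they close: fully open they stand 13 mm farther back than shut.
Start: joints at [1.199, 0.599, -0.003, 1.599, 0.002, 0.943, -0.08], TCP at [0.211, -0.694, 0.248] pointing down, gripper open.
Joint ranges: [-2.57, 2.57], [-0.35, 1.97], [-1.29, 1.29], [0.11, 2.56], [-1.05, 4.19], [0.11, 1.86], [-2.63, 2.63]. Speed limits (rad/s): [2.22, 2.22, 3.01, 3.01, 3.14, 3.14, 3.14].

### API

Orientations are given as a unit quaternion [x, y, z, w].
In Python, from rig import * gives the robot as it stands.
- The arm moves only by the tool jog_arm, never from a script. Its argument "commands" is one flat list of numbers, 6 for each row, row after row: the shift along the tool's x, y, z in units of 100 mm (1.0 is 100 mm), then the turn, a rotation vector about the tool's x, y, z in units of 60 degrees (1.0 is 60 degrees). A call has 1 to 20 rows; each row is the pose to reach, as a shift and turn from the pose commanded when the call began, along the tool's axes at that moment; what a row does not reach only later rows make up. A row lasts 1/10 s, in which the tool goes at most 50 mm and 8.59 degrees, less where a joint would pass 70% of its speed; a pose out of reach is approached as far as the arm can. A call with a number of a shift or a turn outside -1 to 1 is refused whole. A call with a gripper value outside its range is refused whole. "fingers" is the closure in counts, from 0 (fully open) to 255 (shut), set as the call begins (left out, the last holds). The fingers move at their own pace and stop on an object; "grip_force" is the grip in N (left out, the last holds). Time passes only in rows, so rows that repeat a pose let the fingers close. It gives the time, the measured TCP pose, the force, the opening and the grip force at its end, in the units of the state.
- get_state(): the state, without advancing time (a new reading comes with each control period).
- read_camera(name): name is "scene" or "top" or "wrist"; returns (picture, depth): 400x640x3 uint8, red, green, blue; 400x640 float32, m along the optical axis (not along the pixel's ray), 0 where there is no reading.
- camera_model(name): a dict with "mtx" (3x3 intrinsics, pixels), "position" and "orientation" of the camera in the world; the wrist camera has in their place "hand_eye" (4x4, takes a point from camera to tool coordinates, whose origin is the TCP and whose axes are the flange's). Camera axes: x right, y up, looking along -z (the intrinsics and any distortion apply to the point x, -y, -z); pixel columns grow to the right and rows downward; lengths in m; the calibration is good to about 2 mm. The wrist camera is an equidistant fisheye: a pixel r from the principal point sees the ray r / f radians off the axis. A picture is of the moment at which its call begins: read the wrist's pose just before it. camera_model takes no time and is no camera call.
- hand_in(): hands the job in; it is judged then, once.
Trained networks look in the newest picture that a camera, given by its name, has taken for a name from the list of things; names that differ only in an ending like _2 or _b are one class to them, and where a whole thing is asked for, a point or a joint stands for the part that bears it (a point fixed in the world has none). Each returns a list of dicts, best first, with "score" (0 to 1); they miss things now and then, are a little off and sometimes report something else, mostly with a low value. They report only what shows in the picture. A call takes as long as a camera call.
- recognise(label, camera): "centre" ([x, y, z] in m, in world coordinates, good to about 4 mm: the middle of the surface that is visible of it).
- silhouettes(label, camera): "pixels" (400x640 bool, what is visible of it).
The state is a dict: "t": time; "qpos": joint angles; "qvel": joint speeds; "effort": joint torques, N m; "position": TCP position; "tcp_rot": TCP orientation; "force": force on the tool from outside, world axes, zero at the start; "ft_torque": the same for the moment, N m; "opening": opening from 0.0 (shut) to 1.0 (fully open); "grip_force": force on a finger pad.
Only numpy, scipy, OpenCV 4.12 (cv2) and the standard library are available. Lean on these libraries where they do the work, as an engineer would, in place of code of your own. Each camera call takes 0.05 s, during which the arm holds its last target. There are 200 camera calls.

### The job

One of the four identical keys in the tiled recess is latched down and keeps the little drawer beneath them shut. With the fingertips tap the four keys lightly, one after the other from left to right as seen from the robot, to find it, without pressing any of the other three home; then press the latched key home and let go, so that it springs up and the drawer pops out by itself. Do not push the key housing or touch the drawer, and leave everything that stands around where it is.

Things in the scene. Friction and masses are not known exactly. Their poses are not given: they have to be found in the camera images.
- console: White plastic key housing let into the sill of the recess, 120 mm deep (x) x 300 mm wide (y), its flat deck 88 mm above its origin (28 mm above the tiled sill). Origin: table level, below the middle of the key row. Its x axis points into the recess (away from the robot), its y axis along the key row to the left, z up. Fixed. The drawer sits in its front, under the deck.
- slot1 (a point): Place 1 of the key row counted from the left as seen from the robot (1 is the leftmost, at +y of the housing): point on the deck surface under the middle of the key there. The places are 45 mm apart along the housing's y axis.
- slot2 (a point): Place 2 of the key row counted from the left as seen from the robot (1 is the leftmost, at +y of the housing): point on the deck surface under the middle of the key there. The places are 45 mm apart along the housing's y axis.
- slot3 (a point): Place 3 of the key row counted from the left as seen from the robot (1 is the leftmost, at +y of the housing): point on the deck surface under the middle of the key there. The places are 45 mm apart along the housing's y axis.
- slot4 (a point): Place 4 of the key row counted from the left as seen from the robot (1 is the leftmost, at +y of the housing): point on the deck surface under the middle of the key there. The places are 45 mm apart along the housing's y axis.
- key_a_top (a point): Middle of the top face of key a: an aluminium block in a thin grey frame (40 x 35 mm, 3 mm high), 30 mm (x) x 26 mm (y) whose flat top stands 16 mm above the deck when up and about 12 mm when latched down. A key that is up starts to sink at about 2.5 N and needs about 7.5 N to go home, 8 mm down. The latched key stands firm up to about 5 N; pressed on (about 4 mm more and 10 N to its stop) its latch lets go on the way, and it springs up when let go.
- key_b_top (a point): Middle of the top face of key b: an aluminium block in a thin grey frame (40 x 35 mm, 3 mm high), 30 mm (x) x 26 mm (y) whose flat top stands 16 mm above the deck when up and about 12 mm when latched down. A key that is up starts to sink at about 2.5 N and needs about 7.5 N to go home, 8 mm down. The latched key stands firm up to about 5 N; pressed on (about 4 mm more and 10 N to its stop) its latch lets go on the way, and it springs up when let go.
- key_c_top (a point): Middle of the top face of key c: an aluminium block in a thin grey frame (40 x 35 mm, 3 mm high), 30 mm (x) x 26 mm (y) whose flat top stands 16 mm above the deck when up and about 12 mm when latched down. A key that is up starts to sink at about 2.5 N and needs about 7.5 N to go home, 8 mm down. The latched key stands firm up to about 5 N; pressed on (about 4 mm more and 10 N to its stop) its latch lets go on the way, and it springs up when let go.
- key_d_top (a point): Middle of the top face of key d: an aluminium block in a thin grey frame (40 x 35 mm, 3 mm high), 30 mm (x) x 26 mm (y) whose flat top stands 16 mm above the deck when up and about 12 mm when latched down. A key that is up starts to sink at about 2.5 N and needs about 7.5 N to go home, 8 mm down. The latched key stands firm up to about 5 N; pressed on (about 4 mm more and 10 N to its stop) its latch lets go on the way, and it springs up when let go.
- key_a (a joint): Press travel of one of the four identical keys, in m: 0 = fully up (sprung), about 0.004 = latched down, 0.008 = pressed home on its stop. Which of a, b, c, d stands in which place of the row changes from start to start.
- key_b (a joint): Press travel of one of the four identical keys, in m: 0 = fully up (sprung), about 0.004 = latched down, 0.008 = pressed home on its stop. Which of a, b, c, d stands in which place of the row changes from start to start.
- key_c (a joint): Press travel of one of the four identical keys, in m: 0 = fully up (sprung), about 0.004 = latched down, 0.008 = pressed home on its stop. Which of a, b, c, d stands in which place of the row changes from start to start.
- key_d (a joint): Press travel of one of the four identical keys, in m: 0 = fully up (sprung), about 0.004 = latched down, 0.008 = pressed home on its stop. Which of a, b, c, d stands in which place of the row changes from start to start.
- drawer (a joint): How far the grey plastic drawer is out, in m: 0 = shut, 0.05 = fully out. A light spring drives it out towards the robot (the housing's -x) once no key is down.
- drawer_front (a point): Middle of the outer face of the drawer's front panel (198 mm wide, 36 mm high), below the key row.
- tiffin: Rectangular steel tiffin box, 110 x 160 mm, 50 mm high, fixed on the sill at the right of the recess, set back from the housing; origin under its centre.
- tiffin_lid_handle (a point): Steel knob on the tiffin box's hinged lid, which is shut; about 35 mm above the lid.
- canister_tall: Aluminium canister, 68 mm across, 95 mm high with its knob, loose on the sill left behind the housing; origin under its centre.
- canister_wide: Aluminium canister, 84 mm across, 80 mm high with its knob, loose on the sill at the left; origin under its centre.
- green_lid: Round green hard silicone lid, 96 mm across, 25 mm high with its knob, lying on the sill behind the housing; origin under its centre.
- spoon_holder: White ceramic cup for spoons, 72 mm across, 75 mm high, loose on the sill left of the housing; origin under its centre.
- shaker: Small steel shaker, 34 mm across, 51 mm high, loose on the deck about 58 mm left of the leftmost key's middle; origin under its centre.
- jar: Small white ceramic jar with a cork, 36 mm across, 44 mm high, loose on the deck about 58 mm right of the rightmost key's middle; origin under its centre.

How it is judged:
On the way, in this order (a step that is already met when the one before it is completed fails the run):
1. the fingers have touched the first key from the left (((contact force between the fingers and key_a above 0.3 N and horizontal distance between key_a_top and slot1 below 0.012 m) or (contact force between the fingers and key_b above 0.3 N and horizontal distance between key_b_top and slot1 below 0.012 m) or (contact force between the fingers and key_c above 0.3 N and horizontal distance between key_c_top and slot1 below 0.012 m) or (contact force between the fingers and key_d above 0.3 N and horizontal distance between key_d_top and slot1 below 0.012 m))), for 0.04 s.
2. the fingers have touched the second key from the left (((contact force between the fingers and key_a above 0.3 N and horizontal distance between key_a_top and slot2 below 0.012 m) or (contact force between the fingers and key_b above 0.3 N and horizontal distance between key_b_top and slot2 below 0.012 m) or (contact force between the fingers and key_c above 0.3 N and horizontal distance between key_c_top and slot2 below 0.012 m) or (contact force between the fingers and key_d above 0.3 N and horizontal distance between key_d_top and slot2 below 0.012 m))), for 0.04 s.
3. the fingers have touched the third key from the left (((contact force between the fingers and key_a above 0.3 N and horizontal distance between key_a_top and slot3 below 0.012 m) or (contact force between the fingers and key_b above 0.3 N and horizontal distance between key_b_top and slot3 below 0.012 m) or (contact force between the fingers and key_c above 0.3 N and horizontal distance between key_c_top and slot3 below 0.012 m) or (contact force between the fingers and key_d above 0.3 N and horizontal distance between key_d_top and slot3 below 0.012 m))), for 0.04 s.
4. the fingers have touched the fourth key from the left (((contact force between the fingers and key_a above 0.3 N and horizontal distance between key_a_top and slot4 below 0.012 m) or (contact force between the fingers and key_b above 0.3 N and horizontal distance between key_b_top and slot4 below 0.012 m) or (contact force between the fingers and key_c above 0.3 N and horizontal distance between key_c_top and slot4 below 0.012 m) or (contact force between the fingers and key_d above 0.3 N and horizontal distance between key_d_top and slot4 below 0.012 m))), for 0.04 s.
5. the latched key has been released: all keys up, drawer out (value of joint drawer above 0.04 m and value of joint each of key_a, key_b, key_c, key_d below 0.002 m), for 0.2 s.
At the end, for the whole second after the job is handed in: All four keys are up (within 2 mm), the drawer is out by more than 40 mm, every loose bystander is within 20 mm of its starting place and the tiffin lid is shut (its knob within 20 mm of its starting place) (all of step 5 and not (distance of any of canister_tall, canister_wide, green_lid, spoon_holder, shaker, jar, tiffin_lid_handle from where it was at the start of the episode above 0.02 m)); the robot touches nothing.
It fails at once if a key that was not latched is pressed nearly home (deeper than 6.5 mm) ((value of joint key_a above 0.0065 m and distance of key_a_top from where it was at the start of the episode above 0.0055 m) or (value of joint key_b above 0.0065 m and distance of key_b_top from where it was at the start of the episode above 0.0055 m) or (value of joint key_c above 0.0065 m and distance of key_c_top from where it was at the start of the episode above 0.0055 m) or (value of joint key_d above 0.0065 m and distance of key_d_top from where it was at the start of the episode above 0.0055 m)).
It fails at once if the robot pushes the key housing or the drawer (over 3 N) (contact force between any of the fingers, the arm and console above 3 N).
It fails at once if a bystander is shifted or lifted by more than 20 mm, or the knob of the tiffin lid by more than 20 mm (distance of any of canister_tall, canister_wide, green_lid, spoon_holder, shaker, jar, tiffin_lid_handle from where it was at the start of the episode above 0.02 m).
It also fails if it takes over 53 s, if anything falls off the work surface, if the arm or the gripper's body presses on something with over 40 N, if the wrist force passes 120 N, or if a joint passes its speed limit or range.

## Working session

There is one attempt and no reset: what is moved stays moved. The work goes in short steps, Python scripts to look and compute and a tool call to move; the robot and the scene stay as the last step left them, time stands still between calls to the robot, and variables do not carry over. Pictures are saved under pics/ and viewed, at most 10 in all, crops included, and the job is handed in when it is done.

Besides the shell and the picture viewer there is one more tool, called in YAML: its name, and indented under it one key for each argument. jog_arm: Moves the arm, as the interface text tells. Shifts and turns lie within -1 to 1; 1 stands for 100 mm of shift or 60 degrees of turn. Its arguments: {"type":"object","properties":{"commands":{"type":"array"},"fingers":{"type":"number"},"grip_force":{"type":"number"}},"required":["commands"]}

```bash
mkdir -p pics; cat > h.py <<'E'
from rig import *
import numpy as np, cv2
from scipy.spatial.transform import Rotation as R
def pts(name):
    m=camera_model(name); im,d=read_camera(name); K=np.array(m['mtx'])
    v,u=np.mgrid[0:400,0:640]
    x=(u-K[0,2])/K[0,0]*d; y=(v-K[1,2])/K[1,1]*d
    p=np.stack([x,-y,-d],-1)
    o=m['orientation']
    r=R.from_quat(o).as_matrix() if np.size(o)==4 else np.array(o)
    return im,d,p@r.T+np.array(m['position'])
E
python3 - <<'E'
from h import *
s=get_state(); print({k:np.round(v,3) for k,v in s.items()})
for c in ('scene','top'):
    im,d,P=pts(c); cv2.imwrite(f'pics/{c}.png',im[:,:,::-1]); np.savez(f'{c}.npz',P=P,im=im)
    for l in ['console','key_a_top','drawer_front','shaker','jar','tiffin','canister_wide','spoon_holder']:
        print(c,l,[(np.round(x['centre'],3).tolist(),round(x['score'],2)) for x in recognise(l,c)][:6])
print(camera_model('top'))
E
```

```text
{'t': np.float64(0.0), 'qpos': array([ 1.199,  0.6  , -0.003,  1.6  ,  0.002,  0.943, -0.08 ]), 'qvel': array([-0.   , -0.001,  0.   , -0.001, -0.001,  0.001,  0.   ]), 'effort': array([-1.0000e-03, -7.7645e+01,  1.5650e+00, -2.5802e+01,  1.2000e-02,
        9.0000e-03, -0.0000e+00]), 'position': array([ 0.21 , -0.693,  0.247]), 'tcp_rot': array([ 0.989,  0.147, -0.   , -0.001]), 'force': array([ 0.005, -0.053, -0.073]), 'ft_torque': array([-0.054, -0.02 , -0.009]), 'grip_force': np.float64(0.0), 'opening': np.float64(1.004)}
scene console [([0.558, 0.095, 0.088], 0.84)]
scene key_a_top [([0.535, 0.109, 0.098], 0.53)]
scene drawer_front [([0.537, 0.153, 0.106], 0.33)]
scene shaker [([0.531, 0.214, 0.13], 0.57), ([0.558, 0.094, 0.087], 0.5)]
scene jar [([0.576, -0.034, 0.125], 0.83), ([0.676, -0.208, 0.118], 0.73)]
scene tiffin [([0.683, -0.193, 0.117], 0.93)]
scene canister_wide [([0.662, 0.374, 0.134], 0.97), ([0.554, 0.102, 0.086], 0.31)]
scene spoon_holder [([0.521, 0.338, 0.107], 0.87)]
top console [([0.52, 0.088, 0.082], 0.84), ([0.532, 0.061, 0.107], 0.3)]
top key_a_top []
top drawer_front [([0.473, 0.08, 0.048], 0.7), ([0.67, -0.209, 0.117], 0.33)]
top shaker [([0.523, 0.204, 0.133], 0.6)]
top jar [([0.568, -0.036, 0.122], 0.72)]
top tiffin [([0.672, -0.208, 0.115], 0.65)]
top canister_wide [([0.65, 0.364, 0.129], 0.75)]
top spoon_holder [([0.534, 0.349, 0.096], 0.76), ([0.651, 0.364, 0.128], 0.66), ([0.522, 0.084, 0.085], 0.28)]
{'mtx': array([[436.74642697,   0.        , 322.14279012],
       [  0.        , 436.74642697, 191.49684494],
       [  0.        ,   0.        ,   1.        ]]), 'position': array([0.46737967, 0.06310904, 1.10930716]), 'orientation': array([ 0.04947493, -0.05055987, -0.69581826,  0.71472574])}
```

View pics/top.png

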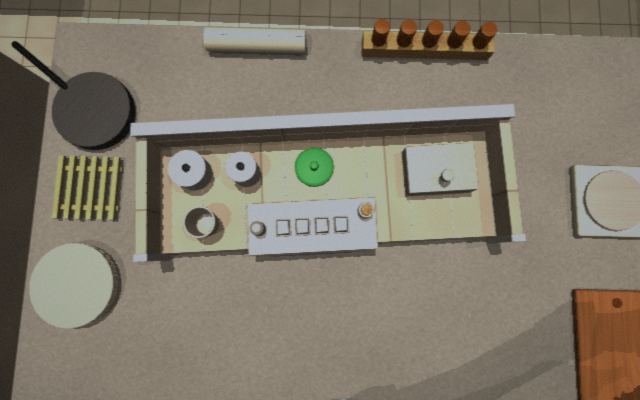

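View pics/scene.png

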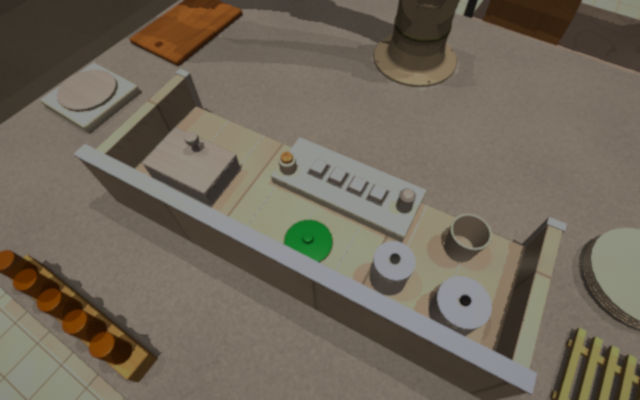

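The top view shows the four keys at about (283,227), (302,226), (321,226) and (341,224). The shaker is at (258,228) and the jar at (366,210).

```bash
python3 - <<'E'
from h import *
for c in('top',):
    z=np.load(c+'.npz');P=z['P'];im=z['im']
    m=camera_model(c);K=m['mtx'];r=R.from_quat(m['orientation']).as_matrix();o=np.array(m['position'])
    def onz(u,v,zz):
        q=r@np.array([(u-K[0,2])/K[0,0],-(v-K[1,2])/K[1,1],-1]);return o+q*(zz-o[2])/q[2]
    for u,v in [(283,227),(302,226.5),(321.5,225.5),(341,224)]:
        print(np.round(P[int(v),int(u)],4),np.round(onz(u,v,.104),4))
    w=P[195:260,240:385]; mk=(w[...,2]>.08)&(w[...,2]<.095)
    q=w[mk]; print(np.median(q[:,2]),cv2.minAreaRect(q[:,:2].astype(np.float32)))
    print('wall heights',P[115:125,200,2].max(),P[200,148,2],P[250,140,2])
    cr=im[195:260,240:385]; cv2.imwrite('pics/crop.png',cv2.resize(cr[:,:,::-1],None,fx=5,fy=5,interpolation=cv2.INTER_CUBIC))
E
```

```text
[0.5259 0.1512 0.1042] [0.5259 0.1512 0.104 ]
[0.5296 0.1078 0.0992] [0.5282 0.1076 0.104 ]
[0.5327 0.064  0.1052] [0.5317 0.0629 0.104 ]
[0.5365 0.018  0.1024] [0.5363 0.0181 0.104 ]
0.08782660628074224 ((0.5318647623062134, 0.08497894555330276), (0.12023506313562393, 0.3005943298339844), 4.510259628295898)
wall heights 0.17886195343677336 0.14073261432033757 0.14800233013237218
```

View pics/crop.png

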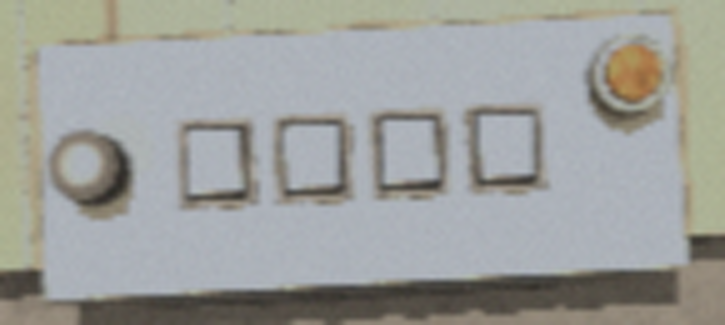

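jog_arm:
  commands: [0.33,-0.33,0,0,0,-0.13,0.66,-0.66,0,0,0,-0.26,1,-1,0,0,0,-0.4,1,-1,0,0,0,-0.55]
  fingers: 255
  grip_force: 20

```text
t: 1.3
position: [0.282, -0.5629, 0.2488]
tcp_rot: [0.905, 0.425, 0.001, -0.001]
force: [0.4, -0.6, 0.2]
opening: 0.331
grip_force: 0.0
```

```bash
cat >> h.py <<'E'
C=np.array([.5312,.0852]);Y=np.array([-.0786,.9969])
def slot(i): return C+Y*(67.5-45*(i-1))/1000
def go(x,y,z,yaw=94.5):
    s=get_state();r=R.from_quat(s['tcp_rot']);D=R.from_euler('z',yaw,degrees=True)*R.from_euler('x',180,degrees=True)
    a=np.array(s['position']); print('t',round(float(s['t']),2),a.round(4),'F',np.round(s['force'],2),'q',np.round(s['qpos'],2),'op',round(float(s['opening']),2))
    print('shift',np.round(r.inv().apply(np.array([x,y,z])-a)*10,3),'turn',np.round((r.inv()*D).as_rotvec()/np.radians(60),3))
E
python3 -c "
from h import *
x,y=slot(1);go(x,y,.2)"
```

```text
t 1.3 [ 0.282  -0.5629  0.2488] F [ 0.42 -0.64  0.19] q [ 1.14  0.49 -0.18  1.82  0.11  0.84  0.22] op 0.33
shift [ 7.06  -2.694  0.512] turn [ 0.001 -0.003 -0.737]
```

jog_arm:
  commands: [0.45,-0.17,0,0,0,-0.14,0.9,-0.34,0,0,0,-0.28,1,-0.38,0,0,0,-0.42]

```text
t: 1.6
position: [0.3155, -0.4633, 0.2487]
tcp_rot: [0.792, 0.611, 0.001, -0.0]
force: [0.1, 0.1, 0.3]
opening: 0.001
grip_force: 0.0
```

jog_arm:
  commands: [0.45,-0.0,0,0,0,-0.14,0.9,-0.0,0,0,0,-0.28,1,0,0,0,0,-0.32]

```text
t: 1.9
position: [0.3409, -0.3675, 0.2487]
tcp_rot: [0.679, 0.734, 0.0, -0.0]
force: [0.6, -0.7, 0.6]
opening: -0.002
grip_force: 0.0
```

```bash
python3 -c "
from h import *
x,y=slot(1);go(x,y,.2)"
```

```text
t 1.9 [ 0.3409 -0.3675  0.2487] F [ 0.61 -0.72  0.56] q [ 1.03  0.36 -0.42  2.08  0.21  0.74  0.55] op -0.0
shift [5.04  2.247 0.492] turn [ 0.    -0.001 -0.001]
```

jog_arm:
  commands: [0.4,0.3,0,0,0,0,0.8,0.6,0,0,0,0,1,0.8,0,0,0,0]

```text
t: 2.2
position: [0.4144, -0.264, 0.2487]
tcp_rot: [0.682, 0.731, 0.0, 0.0]
force: [0.7, -0.5, 0.2]
opening: -0.001
grip_force: 0.0
```

jog_arm:
  commands: [0.4,0.3,0,0,0,0,0.8,0.6,0,0,0,0,1,0.8,0,0,0,0]

```text
t: 2.5
position: [0.4878, -0.1582, 0.2487]
tcp_rot: [0.682, 0.731, 0.001, 0.0]
force: [1.1, -1.5, -0.8]
opening: 0.002
grip_force: 0.0
```

jog_arm:
  commands: [0.45,0.2,0,0,0,0,0.9,0.4,0,0,0,0,1,0.6,0,0,0,0]

```text
t: 2.8
position: [0.5398, -0.0524, 0.2488]
tcp_rot: [0.681, 0.732, 0.001, -0.0]
force: [0.4, 0.0, -0.8]
opening: 0.001
grip_force: 0.0
```

jog_arm:
  commands: [0.45,0,0,0,0,0,0.9,0,0,0,0,0,1,0,0,0,0,0]

```text
t: 3.1
position: [0.5322, 0.0473, 0.2487]
tcp_rot: [0.681, 0.732, 0.001, -0.0]
force: [-0.3, -0.3, -0.4]
opening: 0.004
grip_force: 0.0
```

jog_arm:
  commands: [0.45,0,0,0,0,0,0.9,0,0,0,0,0,1,0,0,0,0,0,1,0,0,0,0,0,1,0,0,0,0,0]

```text
t: 3.6
position: [0.5257, 0.1404, 0.2481]
tcp_rot: [0.683, 0.73, -0.001, 0.0]
force: [-0.1, -0.5, -0.4]
opening: 0.004
grip_force: 0.0
```

```bash
python3 -c "
from h import *
x,y=slot(1);go(x,y,.19)
im,d=read_camera('wrist');cv2.imwrite('pics/w1.png',im[:,:,::-1])
print(camera_model('wrist'))"
```

```text
t 3.6 [0.5257 0.1404 0.2481] F [-0.09 -0.49 -0.38] q [-0.02  0.42 -0.48  1.99  0.27  0.79 -0.58] op 0.0
shift [0.122 0.011 0.581] turn [-0.     0.001 -0.011]
{'mtx': array([[309.70691629,   0.        , 319.04206502],
       [  0.        , 309.70691629, 190.18476619],
       [  0.        ,   0.        ,   1.        ]]), 'hand_eye': array([[ 4.16859139e-04,  9.58191467e-01,  2.86127486e-01,
         7.25880049e-02],
       [ 9.99999814e-01, -5.27006735e-04,  3.07954669e-04,
         1.60638839e-04],
       [ 4.45870649e-04,  2.86127304e-01, -9.58191508e-01,
        -1.25816905e-01],
       [ 0.00000000e+00,  0.00000000e+00,  0.00000000e+00,
         1.00000000e+00]])}
```

View pics/w1.png

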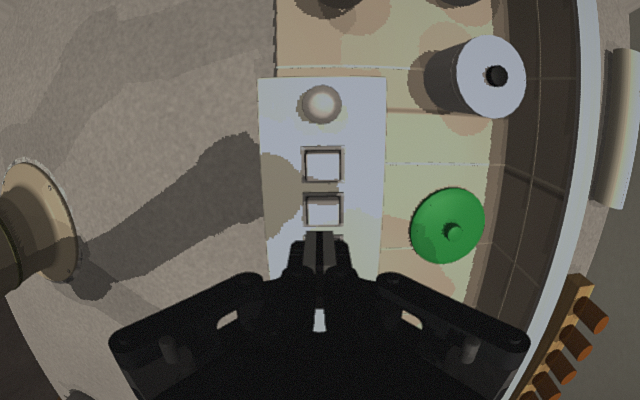

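The wrist view shows two keys, at about (322,165) and (322,210), ahead of the closed fingertips at (320,240). I'll turn these pixels into positions.

```bash
cat >> h.py <<'E'
def wray(u,v,z,s):
    m=camera_model('wrist');K=m['mtx'];H=np.array(m['hand_eye'])
    a=np.array([u-K[0,2],v-K[1,2]]);rr=np.hypot(*a);th=rr/K[0,0]
    n=a/rr*np.sin(th);q=np.array([n[0],-n[1],-np.cos(th)])
    r=R.from_quat(s['tcp_rot']).as_matrix();o=np.array(s['position'])+r@H[:3,3];w=r@H[:3,:3]@q
    return o+w*(z-o[2])/w[2]
E
python3 - <<'E'
from h import *
s=get_state()
for u,v,z in[(322,165,.104),(323,210,.104),(322,165,.1),(323,210,.1),(321,104,.139)]:print(wray(u,v,z,s).round(4))
for i in(1,2,3,4):print(slot(i).round(4))
E
```

```text
[0.5273 0.1552 0.104 ]
[0.5312 0.1128 0.104 ]
[0.5274 0.1544 0.1   ]
[0.5313 0.1113 0.1   ]
[0.5226 0.2095 0.139 ]
[0.5259 0.1525]
[0.5294 0.1076]
[0.533  0.0628]
[0.5365 0.0179]
```

jog_arm:
  commands: [0.1,0.02,0.3,0,0,-0.01,0.14,0.02,0.6,0,0,-0.01,0.14,0.02,0.9,0,0,-0.01,0.14,0.02,1,0,0,-0.01,0.14,0.02,1,0,0,-0.01,0.14,0.02,1,0,0,-0.01,0.14,0.02,1,0,0,-0.01]

```text
t: 4.35
position: [0.5272, 0.1559, 0.1496]
tcp_rot: [0.679, 0.734, 0.001, 0.001]
force: [0.2, -0.5, -0.4]
opening: 0.001
grip_force: 0.0
```

```bash
python3 -c "
from h import *
x,y=slot(1);go(x+.001,y+.0015,.121)"
```

```text
t 4.35 [0.5272 0.1559 0.1496] F [ 0.16 -0.45 -0.37] q [-0.11  0.55 -0.4   2.07  0.39  0.58 -0.71] op 0.0
shift [-0.019 -0.006  0.286] turn [ 0.002 -0.    -0.001]
```

jog_arm:
  commands: [-0.02,0,0.08,0,0,0,-0.02,0,0.15,0,0,0,-0.02,0,0.2,0,0,0,-0.02,0,0.2,0,0,0,-0.02,0,0.2,0,0,0]

```text
t: 4.85
position: [0.5264, 0.1541, 0.128]
tcp_rot: [0.679, 0.734, -0.0, -0.0]
force: [-0.4, 0.4, 0.0]
opening: -0.001
grip_force: 0.0
```

jog_arm:
  commands: [0,0,0.02,0,0,0,0,0,0.04,0,0,0,0,0,0.05,0,0,0,0,0,0.05,0,0,0]

```text
t: 5.25
position: [0.5265, 0.154, 0.1231]
tcp_rot: [0.679, 0.734, -0.0, -0.0]
force: [-0.2, -1.1, 0.8]
opening: 0.002
grip_force: 0.0
```

jog_arm:
  commands: [0,0,0.01,0,0,0,0,0,0.02,0,0,0,0,0,0.02,0,0,0,0,0,0.02,0,0,0]

```text
t: 5.65
position: [0.5265, 0.154, 0.1212]
tcp_rot: [0.679, 0.734, -0.0, -0.0]
force: [0.0, 0.2, -0.7]
opening: -0.001
grip_force: 0.0
```

jog_arm:
  commands: [0,0,0.01,0,0,0,0,0,0.01,0,0,0,0,0,0.01,0,0,0]

```text
t: 5.95
position: [0.5266, 0.1541, 0.1204]
tcp_rot: [0.679, 0.734, 0.0, 0.0]
force: [-0.9, 0.4, 3.5]
opening: 0.001
grip_force: 1.4
```

jog_arm:
  commands: [0,0,0.01,0,0,0,0,0,0.01,0,0,0,0,0,0.01,0,0,0]

```text
t: 6.25
position: [0.5266, 0.1541, 0.1193]
tcp_rot: [0.679, 0.734, 0.0, 0.0]
force: [-0.5, -0.6, 3.6]
opening: 0.0
grip_force: 1.5
```

Key 1 made contact at TCP z of about 0.1207 and gave way at 3.5 N, so it is up. Next is key 2.

jog_arm:
  commands: [0,0,-0.12,0,0,0,0,0,-0.15,0,0,0,-0.2,0,-0.15,0,0,0,-0.4,0,-0.15,0,0,0,-0.45,0,-0.15,0,0,0,-0.45,0,-0.15,0,0,0,-0.45,0,-0.12,0,0,0,-0.45,0,-0.06,0,0,0,-0.45,0,-0.03,0,0,0,-0.45,0,-0.03,0,0,0]

```text
t: 7.25
position: [0.5297, 0.1097, 0.1215]
tcp_rot: [0.679, 0.735, -0.0, -0.0]
force: [0.5, -0.1, 0.3]
opening: -0.003
grip_force: 0.0
```

jog_arm:
  commands: [0,0,0.01,0,0,0,0,0,0.015,0,0,0,0,0,0.015,0,0,0]

```text
t: 7.55
position: [0.5301, 0.1092, 0.1208]
tcp_rot: [0.679, 0.734, -0.0, -0.0]
force: [0.2, 0.2, 0.4]
opening: 0.003
grip_force: 0.0
```

jog_arm:
  commands: [0,0,0.01,0,0,0,0,0,0.01,0,0,0,0,0,0.01,0,0,0]

```text
t: 7.85
position: [0.5301, 0.1091, 0.1198]
tcp_rot: [0.679, 0.734, 0.0, 0.0]
force: [0.1, 0.1, -0.3]
opening: -0.001
grip_force: 0.0
```

jog_arm:
  commands: [0,0,0.01,0,0,0,0,0,0.01,0,0,0,0,0,0.01,0,0,0]

```text
t: 8.15
position: [0.5301, 0.1092, 0.1187]
tcp_rot: [0.679, 0.734, -0.0, -0.0]
force: [-0.4, 0.3, -0.2]
opening: -0.004
grip_force: 0.0
```

jog_arm:
  commands: [0,0,0.01,0,0,0,0,0,0.01,0,0,0,0,0,0.01,0,0,0]

```text
t: 8.45
position: [0.53, 0.1092, 0.1177]
tcp_rot: [0.679, 0.734, -0.0, -0.0]
force: [0.3, -0.1, 0.7]
opening: 0.001
grip_force: 0.0
```

jog_arm:
  commands: [0,0,0.01,0,0,0,0,0,0.01,0,0,0,0,0,0.01,0,0,0]

```text
t: 8.75
position: [0.5301, 0.1092, 0.1169]
tcp_rot: [0.679, 0.734, 0.0, 0.0]
force: [-1.1, -0.1, 3.2]
opening: 0.001
grip_force: 1.9
```

Key 2 made contact about 4 mm lower, at z 0.117, and stands firm, so it is the latched one. I still have to tap 3 and 4.

jog_arm:
  commands: [0,0,-0.12,0,0,0,0,0,-0.18,0,0,0,-0.2,0,-0.18,0,0,0,-0.4,0,-0.18,0,0,0,-0.45,0,-0.18,0,0,0,-0.45,0,-0.18,0,0,0,-0.45,0,-0.12,0,0,0,-0.45,0,-0.07,0,0,0,-0.45,0,-0.05,0,0,0,-0.45,0,-0.05,0,0,0]

```text
t: 9.75
position: [0.5333, 0.0651, 0.1213]
tcp_rot: [0.678, 0.735, -0.0, -0.0]
force: [0.2, 0.6, 0.1]
opening: 0.0
grip_force: 0.0
```

jog_arm:
  commands: [0,0,0.01,0,0,0,0,0,0.015,0,0,0,0,0,0.015,0,0,0]

```text
t: 10.05
position: [0.5336, 0.0648, 0.1204]
tcp_rot: [0.679, 0.734, 0.0, -0.0]
force: [-1.1, 1.8, 2.6]
opening: 0.0
grip_force: 1.4
```

jog_arm:
  commands: [0,0,0.01,0,0,0,0,0,0.01,0,0,0,0,0,0.01,0,0,0]

```text
t: 10.35
position: [0.5337, 0.0645, 0.1193]
tcp_rot: [0.679, 0.734, 0.0, 0.0]
force: [-0.7, 1.7, 3.2]
opening: 0.003
grip_force: 1.5
```

jog_arm:
  commands: [0,0,-0.12,0,0,0,0,0,-0.15,0,0,0,-0.2,0,-0.15,0,0,0,-0.4,0,-0.15,0,0,0,-0.45,0,-0.15,0,0,0,-0.45,0,-0.15,0,0,0,-0.45,0,-0.12,0,0,0,-0.45,0,-0.06,0,0,0,-0.45,0,-0.03,0,0,0,-0.45,0,-0.03,0,0,0]

```text
t: 11.35
position: [0.5367, 0.0201, 0.1215]
tcp_rot: [0.679, 0.735, -0.0, -0.0]
force: [0.4, -0.3, -0.6]
opening: -0.003
grip_force: 0.0
```

jog_arm:
  commands: [0,0,0.01,0,0,0,0,0,0.015,0,0,0,0,0,0.015,0,0,0]

```text
t: 11.65
position: [0.5371, 0.0199, 0.1209]
tcp_rot: [0.679, 0.734, 0.0, -0.0]
force: [-1.9, 1.1, 2.9]
opening: -0.001
grip_force: 1.2
```

jog_arm:
  commands: [0,0,0.01,0,0,0,0,0,0.01,0,0,0,0,0,0.01,0,0,0]

```text
t: 11.95
position: [0.5371, 0.0197, 0.1199]
tcp_rot: [0.679, 0.734, 0.0, -0.0]
force: [-1.0, 1.4, 2.8]
opening: -0.002
grip_force: 1.5
```

Key 4 is up as well. Back to key 2 (90 mm along +x), then press.

jog_arm:
  commands: [0,0,-0.12,0,0,0,0,0,-0.16,0,0,0,0.2,0,-0.16,0,0,0,0.5,0,-0.16,0,0,0,0.8,0,-0.16,0,0,0,0.9,0,-0.16,0,0,0,0.9,0,-0.16,0,0,0,0.9,0,-0.16,0,0,0,0.9,0,-0.1,0,0,0,0.9,0,-0.05,0,0,0,0.9,0,0,0,0,0,0.9,0,0,0,0,0]

```text
t: 13.15
position: [0.5297, 0.1085, 0.1188]
tcp_rot: [0.679, 0.734, -0.001, -0.0]
force: [-0.5, -0.8, 0.6]
opening: -0.001
grip_force: 0.0
```

jog_arm:
  commands: [0,0,0.02,0,0,0,0,0,0.03,0,0,0,0,0,0.03,0,0,0,0,0,0.03,0,0,0]

```text
t: 13.55
position: [0.5301, 0.109, 0.1169]
tcp_rot: [0.679, 0.734, -0.0, 0.0]
force: [-0.7, -1.2, 4.0]
opening: 0.002
grip_force: 1.7
```

jog_arm:
  commands: [0,0,0.01,0,0,0,0,0,0.02,0,0,0,0,0,0.02,0,0,0,0,0,0.02,0,0,0]

```text
t: 13.95
position: [0.5301, 0.1091, 0.1151]
tcp_rot: [0.679, 0.734, -0.0, 0.0]
force: [-0.4, -1.7, 7.3]
opening: 0.0
grip_force: 3.4
```

jog_arm:
  commands: [0,0,0.01,0,0,0,0,0,0.02,0,0,0,0,0,0.02,0,0,0,0,0,0.02,0,0,0]

```text
t: 14.35
position: [0.5301, 0.109, 0.1132]
tcp_rot: [0.679, 0.734, -0.0, 0.0]
force: [-2.4, -1.7, 7.2]
opening: 0.003
grip_force: 3.8
```

jog_arm:
  commands: [0,0,0.01,0,0,0,0,0,0.01,0,0,0,0,0,0.01,0,0,0]

```text
t: 14.65
position: [0.5301, 0.1091, 0.113]
tcp_rot: [0.679, 0.734, 0.0, 0.001]
force: [-5.0, -2.2, 18.8]
opening: -0.0
grip_force: 9.3
```

It is at its stop: the force rose to 18.8 N. I'll lift off and check.

jog_arm:
  commands: [0,0,-0.05,0,0,0,0,0,-0.2,0,0,0,0,0,-0.5,0,0,0,0,0,-0.8,0,0,0,0,0,-1,0,0,0,0,0,-1,0,0,0,0,0,-1,0,0,0,0,0,-1,0,0,0,0,0,-1,0,0,0,0,0,-1,0,0,0]

```text
t: 15.65
position: [0.5298, 0.1092, 0.2109]
tcp_rot: [0.679, 0.734, -0.001, -0.0]
force: [0.5, -0.6, -0.1]
opening: 0.0
grip_force: 0.0
```

jog_arm:
  commands: [-0.4,0,-0.3,0,0,0,-0.8,0,-0.3,0,0,0,-1,0,-0.3,0,0,0,-1,0,-0.3,0,0,0]

```text
t: 16.05
position: [0.5379, 0.0059, 0.2412]
tcp_rot: [0.681, 0.733, -0.001, 0.0]
force: [0.8, -0.5, -0.1]
opening: -0.004
grip_force: 0.0
```

jog_arm:
  commands: [-0.4,0,0,0,0,0,-0.8,0,0,0,0,0,-1,0,0,0,0,0,-1,0,0,0,0,0,-1,0,0,0,0,0]

```text
t: 16.55
position: [0.5457, -0.0891, 0.2414]
tcp_rot: [0.679, 0.734, 0.0, -0.001]
force: [-0.5, -0.4, 0.1]
opening: 0.001
grip_force: 0.0
```

```bash
python3 - <<'E'
from h import *
im,d,P=pts('top');cv2.imwrite('pics/t2.png',cv2.resize(im[150:280,130:400,::-1],None,fx=2.9,fy=2.9))
for u,v in [(283,227),(302,226),(321,225),(341,224)]: print(np.median(P[v-2:v+3,u-2:u+3,2]))
for l in('shaker','jar','drawer_front'):print(l,recognise(l,'top')[:1])
E
```

```text
0.10361331804119178
0.10372250615740786
0.10391036093462458
0.10402712596415986
shaker [{'centre': [0.5413, 0.0167, 0.1045], 'score': 0.54}]
jar [{'centre': [0.5685, -0.0336, 0.1202], 'score': 0.46}]
drawer_front [{'centre': [0.447, 0.0786, 0.0129], 'score': 0.85}]
```

View pics/t2.png

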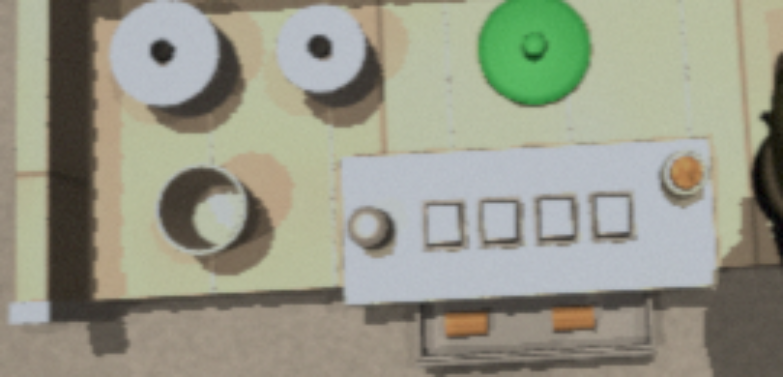

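The drawer is out (its front edge is at row 355 of the crop), all four keys stand at 0.104, and the bystanders are where they were.

```bash
python3 -c "
from rig import *
print(hand_in())"
```

```text
the job is handed in; nothing more can be done
None
```

I tapped all four keys from left to right and found the second one latched. I pressed it home and let go: the drawer popped out, all four keys now stand up, and nothing around them looks moved. The job is handed in, but the hand-in returned no verdict.

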